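# Face up the spice row with a ruler and swing its rail shut

## Task

One spice jar stands astray on the worktop: stand it in the gap in the row of jars at the spice rack. Then take the pastry ruler and push the whole row back with its straight face until all four jars stand in line against the rack's backboard. Stand the ruler back on the worktop well clear of the rack, and swing the rack's rail over and fully down in front of the jars; keep every jar upright and leave the other things alone.

Things in the scene. Friction and masses are not known exactly. Their poses are not given: they have to be found in the camera images.
- rack: spice rack fixed to the worktop, beech: backboard 290 mm long, 76 mm high, between two cheeks 12 mm thick (inner faces y = +-145 mm, reaching 54 mm ahead of the board, up to 98 mm high). No floor: jars stand on the worktop. Origin: on the worktop, middle of the board's FRONT face; x back through the board (away from the robot), y left along the row, z up
- gap (a point): the empty place in the row, where the centre of the stray jar's foot stands when home: rack x = -20.5, y = +30 mm, on the worktop. The other three jars stand near rack y = -90, -30 and +90 mm, at the start at uneven distances, centres 45 to 100 mm ahead of the backboard; home is x = -20.5 mm
- rail (a joint): swing-over rail: 7 mm steel bar on 69 mm side arms. At the start 0 to 0.3 rad: up, leaning back behind the jars; grows as it swings up, forward over the jar tops and down before them to its stop, shut, at 2.13 rad. Bar centre in the rack frame, mm: x = 10 - 69 cos f, z = 78 + 69 sin f, f = 1.92 - joint. Stiff hinge (0.12 N m): it stays where left
- rail_hinge (a point): middle of the rail's hinge axis, which runs along the rack's y: rack x = +10 mm, z = 78 mm (fixed). Shut, the bar is 64 mm above the worktop, about 10 mm ahead of jars that are home; a jar more than about 8 mm off the backboard blocks it
- rail_end_left (a point): centre of the dark wooden sleeve on the left (+y) end of the rail's bar: 16 mm diameter, 45 mm long along the rack's y, at rack y = +192 mm, outside the cheek; moves with the rail
- rail_end_right (a point): the same sleeve on the right end, at rack y = -192 mm
- ruler: pastry ruler, loose, standing on its foot, 0.24 kg: aluminium angle 250 mm long (its y), flat upright pushing face 40 mm high at x = +32 mm, foot 3 mm thick from x = -24 to +32 mm, upright beech grip 24 (x) by 30 (y) mm, its top 120 mm up, its lowest 29 mm joined to the face. Origin: under the grip's middle, on the foot's underside; z up
- jar_a: spice jar with a dark cap, upright cylinder 41 mm diameter, 105 mm tall, 0.11 kg; origin at the centre of its underside, z up. The four jars are alike in shape; any one of them may be the stray
- jar_b: spice jar with a dark cap, upright cylinder 41 mm diameter, 105 mm tall, 0.11 kg; origin at the centre of its underside, z up. The four jars are alike in shape; any one of them may be the stray
- jar_c: spice jar with a dark cap, upright cylinder 41 mm diameter, 105 mm tall, 0.11 kg; origin at the centre of its underside, z up. The four jars are alike in shape; any one of them may be the stray
- jar_d: spice jar with a dark cap, upright cylinder 41 mm diameter, 105 mm tall, 0.11 kg; origin at the centre of its underside, z up. The four jars are alike in shape; any one of them may be the stray
- tin: green food tin, loose, stands near the work; not to be moved; origin at its underside
- salt: salt shaker, loose, stands near the work; not to be moved; origin at its underside
- lemon: lemon, loose, stands near the work; not to be moved; origin at its underside
- timer: kitchen timer, loose, stands near the work; not to be moved; origin at its underside
Things that resemble listed ones, but are neither listed nor needed, are in the scene too. What is shaped like the jar_c but red is not meant.

How it is judged:
By the outcome, as a careful person would: the job done as asked, in the order asked, and still so for the second after the job is handed in, with the robot touching nothing.
It also fails if it takes over 72 s, if anything falls off the work surface, if the arm or the gripper's body presses on something with over 40 N, if the wrist force passes 120 N, or if a joint passes its speed limit or range.

## Robot

A 6-joint arm with a two-finger parallel gripper is mounted at the origin on a cart in front of the work surface, level with it; the furniture and walls round the work are solid. World frame = base frame: x ahead of the robot, y to its left, z up, the work surface at z = 0. Lengths are in mm, angles in rad, forces in N, time in s.
With the tool pointing down it reaches from about 325 to 850 mm from the base axis. Payload 15.5 kg.
Tool frame: the origin (TCP) lies on the centre line of the jaws, within the pads' length; the fingertips stand 19 mm ahead of it and the grasp point (between the pads) is the TCP (arm.tips_ahead is the distance from the TCP to the fingertips, in mm); z points along the fingers, x is the direction in which the jaws open and shut, and the axes are right-handed (so a half turn about z gives the same grasp; the last joint's range is limited). The gripper opens to 91 mm and grips with 3 to 60 N. Pads are 32 mm wide; open, the fingers measure 118 mm over their backs; the gripper's body (76 mm by 178 mm) begins 60 mm behind the grasp point.
Start: joints at [-1.345, 0.494, 1.345, -0, 1.302, -0.096], TCP at [197.673, -592.918, 232.915] pointing down, gripper open.
Joint ranges: [-2.91, 2.91], [-0.82, 2.16], [0.22, 2.67], [-1.22, 4.37], [0.12, 2.79], [-3.08, 3.08]. Speed limits (rad/s): [1.89, 1.89, 2.57, 3.01, 3.01, 3.01].

## Interface

Orientations are given as a rotation vector (axis times angle).
In Python, from station import get_obs, camera, calibration, arm gives the robot as it stands.
- The arm moves only by the shell command python3 -m creep 'ROWS' [OPENING] [FORCE]. ROWS is JSON, a list of rows, each a list of 2 entries, a list of its own where there are three numbers: the shift along the tool's x, y, z in mm, then the turn about the tool's z in degrees. A call has 1 to 10 rows; each row shifts and turns the commanded pose from where the row before left it, along the tool's axes as they then stand; what a row does not reach is not made up. A row lasts 1/10 s, in which the tool goes at most 50 mm and 8.59 degrees, less where a joint would pass 70% of its speed; a pose out of reach is approached as far as the arm can. A call with a gripper value outside its range is refused whole. OPENING is the finger opening in mm, from 0 to 91.2, set as the call begins (- or left out, the last holds). The fingers move at their own pace and stop on an object; FORCE is the grip in N (left out, the last holds). Time passes only in rows, so rows that do not move let the fingers close. It gives the time, the measured TCP pose, the force and the opening at its end, in the units of the state.
- get_obs(): the state, without advancing time (a new reading comes with each control period).
- camera(name): name is "scene" or "top" or "wrist"; returns (picture, depth): 480x640x3 uint8, red, green, blue; 480x640 float32, mm along the optical axis (not along the pixel's ray), 0 where there is no reading.
- calibration(name): a dict with "camera_matrix" (3x3 intrinsics, pixels), "world_to_cam" (4x4, takes a point from world to camera coordinates); the wrist camera has in their place "tool_from_camera" (4x4, takes a point from camera to tool coordinates, whose origin is the TCP and whose axes are the tool frame's). Camera axes: x right, y up, looking along -z (the intrinsics and any distortion apply to the point x, -y, -z); pixel columns grow to the right and rows downward; lengths in mm; the calibration is good to about 2 mm. A picture is of the moment at which its call begins: read the wrist's pose just before it. calibration takes no time and is no camera call.
- arm.sign_off(): hands the job in, once; it reports no verdict.
The state is a dict: "time_s": time; "qpos": joint angles; "qd": joint speeds; "tau": joint torques, N m; "ee_pos": TCP position; "eef_rot": TCP orientation; "contact_force": force on the tool from outside, world axes, zero at the start; "torque": the same for the moment, N m; "finger_gap": finger opening in mm.
Only numpy, scipy, OpenCV 4.12 (cv2) and the standard library are available. Lean on these libraries where they do the work, as an engineer would, in place of code of your own. Each camera call takes 0.05 s, during which the arm holds its last target.

## Working session

There is one attempt and no reset: what is moved stays moved. The work goes in short steps, Python scripts to look and compute and a shell command to move; the robot and the scene stay as the last step left them, time stands still between calls to the robot, and variables do not carry over. Pictures are saved under pics/ and viewed, and the job is handed in when it is done.

```bash
mkdir -p pics; ls; python3 - <<'E'
from station import get_obs, camera, calibration, arm
import cv2,numpy as np
print(get_obs())
for n in ("scene","top"):
    p,d=camera(n); cv2.imwrite(f"pics/{n}0.png",p[:,:,::-1]); np.save(f"pics/{n}0_d.npy",d); print(calibration(n))
print(calibration("wrist"))
E
```

```text
pics
{'time_s': 0.0, 'qpos': array([-1.34451403e+00,  4.94193670e-01,  1.34615081e+00,  3.29583404e-05,
        1.30248026e+00, -9.54914544e-02]), 'qd': array([ 0.00045474,  0.00056159,  0.00061373,  0.00107157,  0.0003644 ,
       -0.00025516]), 'tau': array([ 5.40467299e-03, -8.78806758e+01, -3.81838417e+01,  7.12153665e-02,
        5.35889051e-02, -5.54243763e-05]), 'ee_pos': array([ 197.5928757 , -592.56266801,  232.32506021]), 'eef_rot': array([-2.54792704e+00,  1.83641395e+00,  1.42172023e-03]), 'contact_force': array([-0.07443024, -0.64038248, -0.70039053]), 'torque': array([-0.00709334, -0.01228504, -0.01077972]), 'finger_gap': 91.34437629524298}
{'camera_matrix': array([[476.32192977,   0.        , 322.07946763],
       [  0.        , 476.32192977, 243.16195534],
       [  0.        ,   0.        ,   1.        ]]), 'world_to_cam': array([[ 4.01172580e-01, -9.15866668e-01, -1.57736278e-02,
        -2.44148706e+02],
       [ 5.60546505e-01,  2.31841315e-01,  7.95007686e-01,
        -3.90322887e+02],
       [-7.24464062e-01, -3.27777137e-01,  6.06394238e-01,
        -1.12493431
[... 459 characters left out ...]
 [-1.00472596e-01,  7.70756998e-03,  9.94909971e-01,
        -1.55580315e+03],
       [ 0.00000000e+00,  0.00000000e+00,  0.00000000e+00,
         1.00000000e+00]])}
{'camera_matrix': array([[368.60078209,   0.        , 316.43726605],
       [  0.        , 368.60078209, 238.97807922],
       [  0.        ,   0.        ,   1.        ]]), 'tool_from_camera': array([[ 9.99999549e-01, -1.42672911e-04, -9.39073276e-04,
        -9.58877779e-01],
       [-3.72360127e-04, -9.68403178e-01, -2.49389546e-01,
        -7.09077489e+01],
       [-8.73820412e-04,  2.49389783e-01, -9.68402795e-01,
        -1.52488288e+02],
       [ 0.00000000e+00,  0.00000000e+00,  0.00000000e+00,
         1.00000000e+00]])}
```

View pics/scene0.png

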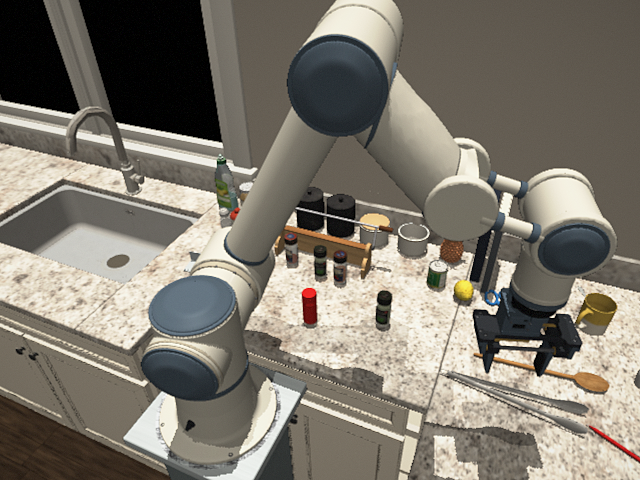

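View pics/top0.png

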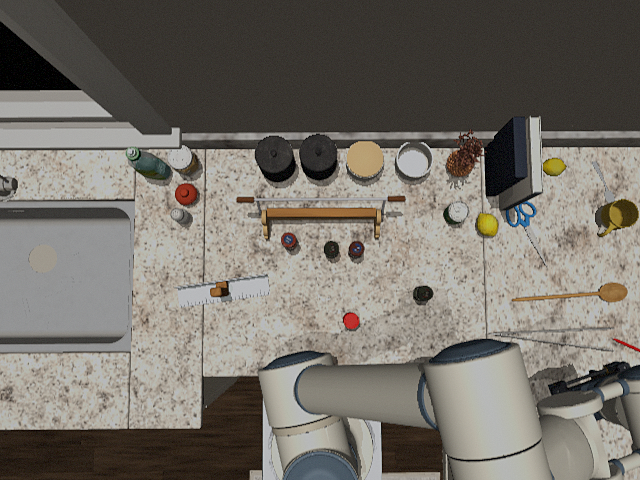

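The top view shows the rack at about (322,212), the row jars' caps at (289,241), (331,250) and (357,250), and the stray at (423,294). The ruler is at (223,290) and the red decoy at (351,321). Next I measure them.

```bash
cat > h.py <<'E'
import numpy as np, cv2
from station import get_obs, camera, calibration
from scipy.spatial.transform import Rotation as R
def fixed(n):
    c=calibration(n); return c["camera_matrix"], np.linalg.inv(c["world_to_cam"])
def wristT(o):
    c=calibration("wrist"); T=np.eye(4); T[:3,:3]=R.from_rotvec(o["eef_rot"]).as_matrix(); T[:3,3]=o["ee_pos"]
    return c["camera_matrix"], T@c["tool_from_camera"]
def cloud(K,T,d):
    v,u=np.mgrid[0:480,0:640]; x=(u-K[0,2])/K[0,0]*d; y=(v-K[1,2])/K[1,1]*d
    P=np.stack([x,-y,-d],-1)@T[:3,:3].T+T[:3,3]; P[d==0]=np.nan; return P
def ray(K,T,u,v,z):
    r=T[:3,:3]@np.array([(u-K[0,2])/K[0,0],-(v-K[1,2])/K[1,1],-1.]); o=T[:3,3]
    return o+r*(z-o[2])/r[2]
def proj(K,T,p):
    q=np.linalg.inv(T)@np.append(p,1); return K[0,2]+K[0,0]*q[0]/-q[2],K[1,2]-K[1,1]*q[1]/-q[2]
E
python3 - <<'E'
from h import *
K,T=fixed("top"); d=np.load("pics/top0_d.npy"); P=cloud(K,T,d); im=cv2.imread("pics/top0.png")
def loc(u0,v0,r=16,zl=95,zh=115):
    Q=P[v0-r:v0+r,u0-r:u0+r].reshape(-1,3); m=(Q[:,2]>zl)&(Q[:,2]<zh); Q=Q[m]
    mn,mx=Q.min(0),Q.max(0); return m.sum(),Q.mean(0).round(1),(mn+mx)[:2]/2,(mx-mn).round(0)
for n,(u,v) in dict(j1=(289,241),j2=(331,250),j3=(357,250),stray=(423,294),red=(351,321)).items(): print(n,*loc(u,v))
print("ruler grip",*loc(220,290,20,100,130))
# ruler face top z~40
Q=P[265:315,170:280].reshape(-1,3); m=(Q[:,2]>32)&(Q[:,2]<48);Q=Q[m]; print("face",len(Q),np.percentile(Q,[2,50,98],axis=0).round(1)); 
print(cv2.fitLine(Q[:,:2].astype(np.float32),cv2.DIST_HUBER,0,.1,.1).ravel())
# rack board top z~76
Q=P[195:230,262:384].reshape(-1,3); m=(Q[:,2]>66)&(Q[:,2]<86);Q=Q[m]; print("board",len(Q),np.percentile(Q,[2,50,98],axis=0).round(1)); print(cv2.fitLine(Q[:,:2].astype(np.float32),cv2.DIST_HUBER,0,.1,.1).ravel())
for a,b in((240,255),(390,403)):
    Q=P[192:206,a:b].reshape(-1,3);Q=Q[Q[:,2]>100];print("sleeve",len(Q),Q.mean(0).round(1))
for n,(u,v) in dict(tin=(457,212),lemon=(487,225),salt=(180,215),timer=(187,194)).items(): 
    Q=P[v-14:v+14,u-14:u+14].reshape(-1,3);Q=Q[Q[:,2]>15];print(n,Q.mean(0).round(0),Q.min(0).round(0),Q.max(0).round(0))
cv2.imwrite("pics/crop.png",cv2.resize(im[120:340,130:530],(800,440)))
E
```

```text
j1 186 [552.3  79.8 105.4] [552.35502416  79.52609096] [37. 39. 19.]
j2 191 [529.2 -31.  105.7] [529.52726308 -30.99781917] [39. 36. 18.]
j3 190 [528.2 -96.7 105.7] [529.08700388 -97.10221805] [39. 39. 19.]
stray 201 [ 412.2 -271.   105.4] [ 411.80162897 -271.01775838] [39. 38. 18.]
red 197 [343.5 -81.2 105.2] [344.29155218 -82.04897557] [38. 39. 17.]
ruler grip 117 [419.2 262.2 117.8] [419.22762863 263.48494826] [25. 30. 26.]
face 145 [[411.8 148.6  32.7]
 [447.  258.5  38.7]
 [465.  385.5  47.1]]
[ 1.3434763e-01 -9.9093425e-01  4.4914230e+02  2.6746503e+02]
board 1024 [[ 616.  -149.    68.5]
 [ 628.6   -2.7   76.3]
 [ 640.5  138.1   83.9]]
[ 4.4032950e-03 -9.9999028e-01  6.2843469e+02 -6.4045305e+00]
sleeve 87 [651.3 181.6 149. ]
sleeve 91 [ 650.4 -196.4  149.1]
tin [ 628. -369.   64.] [ 602. -400.   16.] [ 658. -343.   81.]
lemon [ 596. -454.   48.] [ 567. -486.   21.] [ 628. -429.   68.]
salt [631. 369.  59.] [605. 345.  15.] [669. 391.  96.]
timer [686. 363.  37.] [658. 334.  15.] [721. 395.  60.]
```

View pics/crop.png

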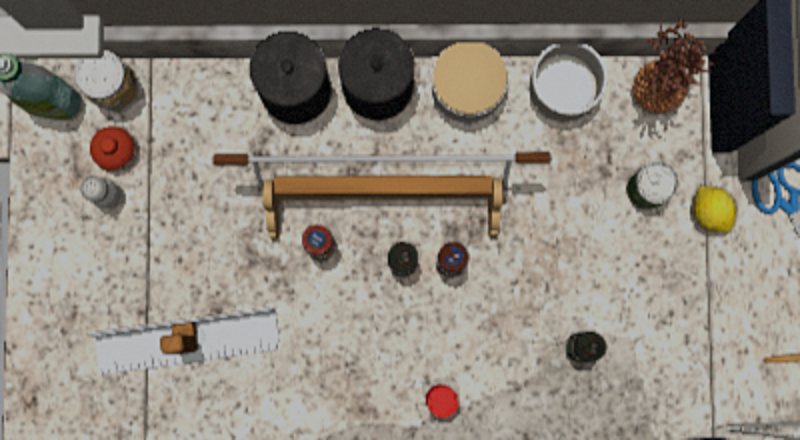

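```bash
python3 -m creep '[[[0,0,0],-8],[[0,0,0],-8],[[0,0,0],-8],[[0,0,0],-8],[[0,0,0],-8],[[0,0,0],-8],[[0,0,0],-8],[[0,0,0],-8],[[0,0,0],-7.6],[[0,0,0],0]]' 91 20
python3 - <<'E'
from h import *
o=get_obs(); print(R.from_rotvec(o["eef_rot"]).as_matrix().round(4),o["ee_pos"],o["qpos"])
K,T=fixed("top"); d=np.load("pics/top0_d.npy"); P=cloud(K,T,d)
for a,b,c,e in((135,182,256,296),(135,182,300,338),(140,182,346,386),(140,182,394,432)):
    Q=P[a:b,c:e].reshape(-1,3); Q=Q[(Q[:,2]>20)&(Q[:,0]>600)]; print(np.nanpercentile(Q,[1,99],axis=0).round(0))
E
```

```text
time_s: 1.1
ee_pos: [197.6, -592.7, 232.6]
eef_rot: [-3.141, -0.005, 0.0]
contact_force: [-0.2, 0.2, 0.4]
finger_gap: 90.9
[[ 1.0e+00  3.3e-03 -1.0e-04]
 [ 3.3e-03 -1.0e+00  6.0e-04]
 [-1.0e-04 -6.0e-04 -1.0e+00]] [ 197.63025306 -592.74150565  232.59171057] [-1.34450711e+00  4.93937968e-01  1.34583317e+00  8.07177211e-06
  1.30247325e+00 -1.34776122e+00]
[[724.  65.  25.]
 [832. 163. 141.]]
[[729. -47.  25.]
 [830.  48. 135.]]
[[ 724. -176.   24.]
 [ 820.  -74.   96.]]
[[ 725. -305.   21.]
 [ 821. -205.   96.]]
```

```bash
python3 -m creep '[[[21.4,-32,0],0],[[21.4,-32,0],0],[[21.4,-32,0],0],[[21.4,-32,0],0],[[21.4,-32,0],0],[[21.4,-32,0],0],[[21.4,-32,0],0],[[21.4,-32,0],0],[[21.4,-32,0],0],[[21.4,-32,0],0]]'
python3 -m creep '[[[0,0,0],0],[[0,0,0],0]]'
python3 - <<'E'
from h import *
o=get_obs(); p,d=camera("wrist"); cv2.imwrite("pics/w1.png",p[:,:,::-1])
K,T=wristT(o); P=cloud(K,T,d); Q=P.reshape(-1,3); Q=Q[(Q[:,2]>98)&(Q[:,2]<112)&(abs(Q[:,0]-412)<60)&(abs(Q[:,1]+271)<60)]
print(o["ee_pos"],len(Q),Q.mean(0),(Q.min(0)+Q.max(0))/2,np.ptp(Q,axis=0))
E
```

```text
time_s: 2.1
ee_pos: [412.1, -271.4, 232.9]
eef_rot: [3.142, -0.007, 0.0]
contact_force: [0.7, -0.2, -0.0]
finger_gap: 91.1
time_s: 2.3
ee_pos: [411.8, -272.2, 232.9]
eef_rot: [3.142, -0.001, -0.0]
contact_force: [0.1, -0.7, 0.7]
finger_gap: 90.6
[ 411.75202931 -272.23192412  232.90213617] 2051 [ 413.77696457 -266.76521292  105.69331206] [ 413.49310351 -267.64937564  103.4306691 ] [39.62426103 40.08142442 10.70208223]
```

View pics/w1.png

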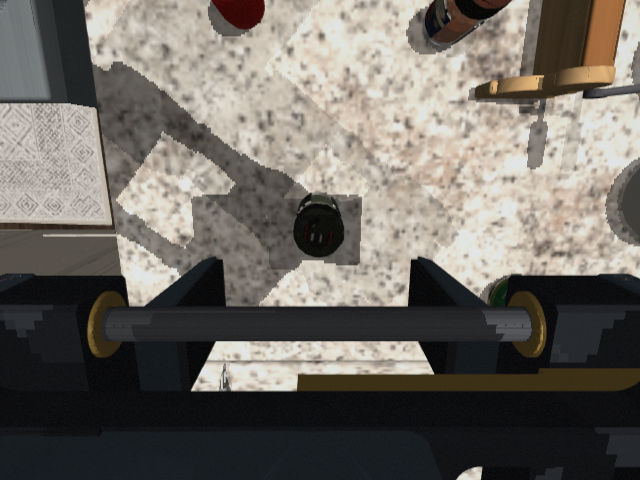

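The wrist view shows the black-capped stray at about (318,230), centred between the fingers. I descend onto it and grip.

```bash
python3 -m creep '[[[1,-2.5,25],0],[[0,0,30],0],[[0,0,30],0],[[0,0,30],0],[[0,0,25],0],[[0,0,13],0],[[0,0,0],0],[[0,0,0],0]]' 91 20
python3 -m creep '[[[0,0,0],0],[[0,0,0],0],[[0,0,0],0],[[0,0,0],0],[[0,0,0],0],[[0,0,0],0],[[0,0,0],0],[[0,0,0],0]]' 30 20
```

```text
time_s: 3.15
ee_pos: [412.2, -271.1, 80.1]
eef_rot: [-3.142, 0.002, 0.0]
contact_force: [-0.1, -0.1, -1.4]
finger_gap: 91.3
time_s: 3.95
ee_pos: [412.5, -270.3, 79.9]
eef_rot: [-3.142, -0.001, -0.0]
contact_force: [-0.2, 0.0, -0.2]
finger_gap: 40.4
```

```bash
python3 -m creep '[[[0,0,-15],0],[[0,0,-30],0],[[0,0,-35],0],[[0,0,-35],0],[[0,0,-35],0],[[5,-15,0],0],[[5,-30,0],0],[[5,-30,0],0],[[5,-30,0],0],[[5,-30,0],0]]'
python3 -m creep '[[[5,-30,0],0],[[5,-30,0],0],[[5,-30,0],0],[[5,-30,0],0],[[0,-20,0],0],[[0,-15,0],0],[[0,-4,0],0],[[0,0,0],0],[[0,0,0],0]]'
python3 - <<'E'
from h import *
o=get_obs(); p,d=camera("wrist"); cv2.imwrite("pics/w2.png",p[:,:,::-1]); np.save("pics/w2d.npy",d)
K,T=wristT(o); P=cloud(K,T,d); print(o["ee_pos"])
def loc(x,y,zl=98,zh=112,r=32):
    Q=P.reshape(-1,3); Q=Q[(Q[:,2]>zl)&(Q[:,2]<zh)&(abs(Q[:,0]-x)<r)&(abs(Q[:,1]-y)<r)]
    return len(Q),Q.mean(0).round(1),((Q.min(0)+Q.max(0))/2).round(1),np.ptp(Q,axis=0).round(1)
for j in((552,79.5),(529,-31),(529,-97)): print(loc(*j))
Q=P.reshape(-1,3); B=Q[(Q[:,2]>73)&(Q[:,2]<79)&(Q[:,0]>590)&(Q[:,0]<660)&(abs(Q[:,1]+6)<120)]
print(len(B),np.percentile(B,[0.5,50,99.5],axis=0).round(1))
for y0 in(-100,-60,-20,20,60,100):
    b=B[abs(B[:,1]-y0)<12]; print(y0,len(b),np.percentile(b[:,0],[2,50,98]).round(1) if len(b) else 0)
E
```

```text
time_s: 4.95
ee_pos: [437.2, -134.0, 229.9]
eef_rot: [-3.141, -0.001, 0.0]
contact_force: [1.7, -0.9, -0.9]
finger_gap: 40.3
time_s: 5.85
ee_pos: [457.2, 23.2, 229.9]
eef_rot: [3.141, 0.001, -0.0]
contact_force: [-0.9, -0.0, -1.1]
finger_gap: 40.3
[457.24729006  23.22083832 229.87907965]
(2462, array([553.3,  85.1, 105.5]), array([554.2,  84.8, 103.3]), array([39.8, 39. , 10.4]))
(255, array([527.4, -11.6, 104.4]), array([530. , -14.7, 103.3]), array([21.5, 17.1, 10.4]))<stdin>:6: RuntimeWarning: Mean of empty slice.
  ret = um.true_divide(
Traceback (most recent call last):
ValueError: zero-size array to reduction operation minimum which has no identity
```

View pics/w2.png

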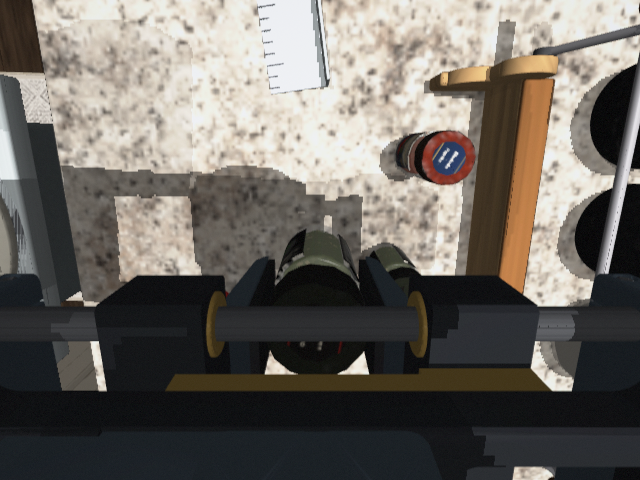

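```bash
python3 - <<'E'
from h import *
o=get_obs(); print(o["ee_pos"])
d=np.load("pics/w2d.npy"); K,T=wristT(o); P=cloud(K,T,d)
q=P[345:370,285:350].reshape(-1,3); print("held wrist",np.nanpercentile(q,[2,50,98],axis=0).round(1))
H=P.reshape(-1,3); H=H[(abs(H[:,0]-457)<30)&(abs(H[:,1]-23)<35)&(abs(H[:,2]-255)<6)]; print(len(H),H.min(0),H.max(0))
# cheek: z 60..100
for nm,PP in (("wrist",P),):
    C=PP.reshape(-1,3); C=C[(C[:,2]>90)&(C[:,2]<102)&(C[:,0]>560)&(C[:,0]<625)&(C[:,1]>110)&(C[:,1]<170)]
    print(nm,len(C),np.percentile(C,[2,50,98],axis=0).round(1))
    B=PP.reshape(-1,3); B=B[(B[:,2]>70)&(B[:,2]<82)&(B[:,0]>600)&(B[:,0]<660)&(B[:,1]>20)&(B[:,1]<125)]
    print(len(B),np.percentile(B,[2,50,98],axis=0).round(1))
p,d=camera("top"); cv2.imwrite("pics/top2.png",p[:,:,::-1]); K,T=fixed("top"); P=cloud(K,T,d)
C=P.reshape(-1,3); C=C[(C[:,2]>88)&(C[:,2]<104)&(C[:,0]>560)&(C[:,0]<625)&(abs(C[:,1])>120)&(abs(C[:,1])<180)]
for s in(C[C[:,1]>0],C[C[:,1]<0]): print("top cheek",len(s),np.percentile(s,[2,50,98],axis=0).round(1))
E
```

```text
[457.28559978  23.09144782 229.89391457]
held wrist [[446.1   8.9 254.7]
 [458.1  14.7 256.2]
 [470.2  20.  257.4]]
5798 [427.00002369   6.77106163 249.00054514] [486.99400458  46.15160193 260.99416674]
wrist 704 [[601.8 144.   90.6]
 [611.8 149.5  96.8]
 [624.4 155.4  99.2]]
4009 [[618.4  22.4  73.3]
 [629.   76.   76.6]
 [641.3 123.   78.1]]
top cheek 48 [[599.2 140.4  88.6]
 [612.4 146.1  95.4]
 [624.6 151.4 101.8]]
top cheek 42 [[ 599.3 -160.2   88.2]
 [ 611.5 -154.9   95.5]
 [ 623.1 -150.   102. ]]
```

View pics/top2.png

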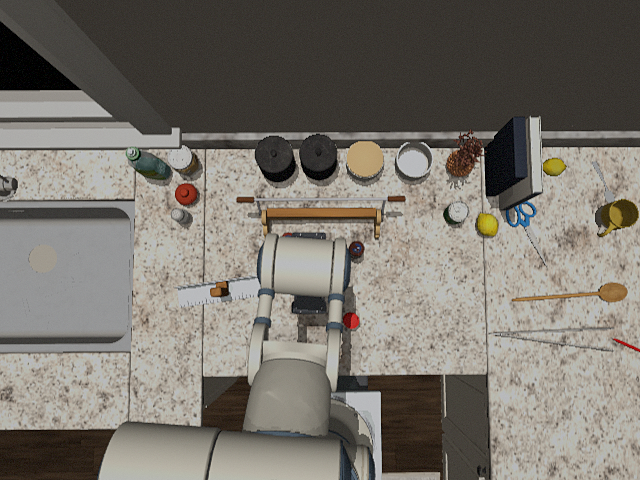

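Both cameras agree relative to themselves: the held jar must go about +2.5 mm in y to line up with the gap. I place it at x≈540.

```bash
python3 -m creep '[[[20,-2.5,0],0],[[30,0,0],0],[[25,0,0],0],[[8,0,20],0],[[0,0,30],0],[[0,0,35],0],[[0,0,35],0],[[0,0,20],0],[[0,0,6],0],[[0,0,0],0]]'
python3 -m creep '[[[0,0,3],0],[[0,0,0],0]]'
```

```text
time_s: 6.95
ee_pos: [540.1, 25.9, 83.6]
eef_rot: [-3.142, -0.0, 0.002]
contact_force: [0.7, 0.7, -1.1]
finger_gap: 40.2
time_s: 7.15
ee_pos: [540.9, 26.1, 81.8]
eef_rot: [3.141, 0.001, 0.003]
contact_force: [-0.4, -0.1, -0.6]
finger_gap: 40.4
```

```bash
python3 -m creep '[[[0,0,1.2],0],[[0,0,0],0],[[0,0,0],0]]'
python3 -m creep '[[[0,0,0],0],[[0,0,0],0],[[0,0,0],0],[[0,0,0],0],[[0,0,-5],0],[[0,0,-15],0],[[0,0,-30],0],[[0,0,-35],0],[[0,0,-30],0],[[0,0,0],0]]' 60 20
```

```text
time_s: 7.45
ee_pos: [540.4, 26.3, 80.0]
eef_rot: [3.142, 0.001, 0.001]
contact_force: [-0.7, 0.2, -0.6]
finger_gap: 40.4
time_s: 8.45
ee_pos: [542.2, 26.2, 198.8]
eef_rot: [3.141, 0.001, 0.01]
contact_force: [-0.6, -0.1, -0.7]
finger_gap: 60.0
```

```bash
python3 -m creep '[[[-15,-29.5,-4],0],[[-15,-29.5,-4],0],[[-15,-29.5,-4],0],[[-15,-29.5,-4],0],[[-15,-29.5,-4],0],[[-15,-29.5,-4],0],[[-15,-29.5,-4],0],[[-16,-29.5,-4],0],[[0,0,0],0],[[0,0,0],0]]' 70 20
python3 -m creep '[[[0,0,0],-8.1],[[0,0,0],-8.1],[[0,0,0],-8.1],[[0,0,0],-8.1],[[0,0,0],-8.1],[[0,0,0],-8.1],[[0,0,0],-8.1],[[0,0,0],-8.2],[[0,0,0],-8.2],[[0,0,0],-8.2]]'
python3 -m creep '[[[0,0,0],-8.2],[[0,0,0],-8.3],[[0,0,0],0],[[0,0,0],0]]'
python3 - <<'E'
from h import *
o=get_obs(); p,d=camera("wrist"); cv2.imwrite("pics/w3.png",p[:,:,::-1]); np.save("pics/w3d.npy",d)
K,T=wristT(o); P=cloud(K,T,d).reshape(-1,3); Rm=R.from_rotvec(o["eef_rot"]).as_matrix(); print(o["ee_pos"],"yaw",np.degrees(np.arctan2(Rm[1,0],Rm[0,0])))
m=(abs(P[:,0]-419)<80)&(abs(P[:,1]-262)<160)
G=P[m&(P[:,2]>112)&(P[:,2]<126)]; print("grip",len(G),G.mean(0).round(1),G.min(0).round(1),G.max(0).round(1))
if len(G): print(cv2.minAreaRect(G[:,:2].astype(np.float32)))
F=P[m&(P[:,2]>36)&(P[:,2]<44)]; print("face",len(F),np.percentile(F,[1,50,99],axis=0).round(1)); l=cv2.fitLine(F[:,:2].astype(np.float32),cv2.DIST_HUBER,0,.1,.1).ravel();print(l,np.degrees(np.arctan2(-l[0],l[1])))
p,d=camera("top"); cv2.imwrite("pics/top3.png",p[:,:,::-1]);K,T=fixed("top");P=cloud(K,T,d).reshape(-1,3)
C=P[(P[:,2]>97)&(P[:,2]<112)&(P[:,0]>480)&(P[:,0]<590)]
for y in(80,26,-31,-97):
    c=C[abs(C[:,1]-y)<25]; print(y,len(c),c.mean(0).round(1))
E
```

```text
time_s: 9.45
ee_pos: [418.7, 262.5, 226.5]
eef_rot: [3.141, 0.004, -0.0]
contact_force: [0.1, 0.5, -0.6]
finger_gap: 70.0
time_s: 10.45
ee_pos: [419.6, 261.1, 226.4]
eef_rot: [2.378, 2.053, -0.001]
contact_force: [0.4, -0.1, 0.2]
finger_gap: 70.0
time_s: 10.85
ee_pos: [419.4, 261.6, 226.5]
eef_rot: [-2.071, -2.362, 0.001]
contact_force: [-0.4, -0.1, 0.9]
finger_gap: 70.3
[419.38804987 261.55041986 226.51581124] yaw 97.51824994903667
grip 1218 [418.7 268.  119.2] [407.3 252.8 112.1] [432.6 284.  122.8]
((419.9134216308594, 268.28314208984375), (23.679744720458984, 29.941524505615234), 7.039901256561279)
face 942 [[407.6 151.1  36.1]
 [446.7 262.   40.1]
 [467.2 393.2  42.3]]
[ 1.3491733e-01 -9.9085689e-01  4.4456940e+02  3.0890720e+02] -172.24615
80 178 [552.4  79.8 104.9]
26 186 [539.3  23.8 105.1]
-31 183 [529.4 -31.1 105.4]
-97 187 [528.1 -96.6 104.9]
```

View pics/w3.png

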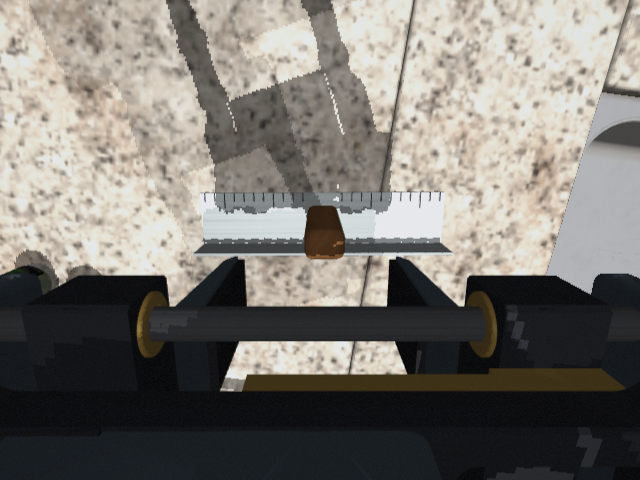

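View pics/top3.png

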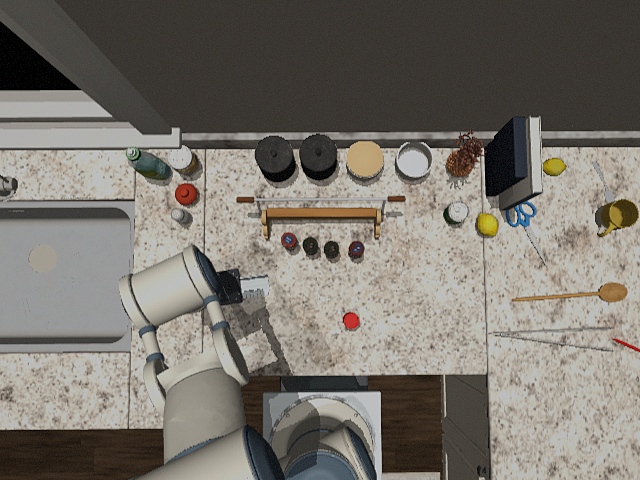

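```bash
python3 -m creep '[[[5,1,20],0],[[0,0,30],0],[[0,0,30],0],[[0,0,25],0],[[0,0,20],0],[[0,0,12],0],[[0,0,0],0],[[0,0,0],0]]' 70 20
python3 -m creep '[[[0,0,0],0],[[0,0,0],0],[[0,0,0],0],[[0,0,0],0],[[0,0,0],0],[[0,0,0],0],[[0,0,0],0],[[0,0,0],0]]' 20 45
```

```text
time_s: 11.75
ee_pos: [419.5, 267.3, 89.9]
eef_rot: [-2.066, -2.366, 0.0]
contact_force: [-0.7, -0.1, -0.4]
finger_gap: 70.4
time_s: 12.55
ee_pos: [419.5, 267.3, 89.8]
eef_rot: [2.064, 2.368, 0.0]
contact_force: [-1.0, 0.1, 5.6]
finger_gap: 30.0
```

```bash
python3 -m creep '[[[0,0,-8],0],[[0,0,-15],0],[[0,0,-7],4],[[0,0,0],3.8],[[0,0,0],0],[[-10,0,0],0],[[-20,0,0],0],[[-30,0,0],0],[[-30,0,0],0],[[-30,0,0],0]]'
python3 -m creep '[[[-30,0,0],0],[[-30,0,0],0],[[-30,0,0],0],[[-30,0,0],0],[[-20,0,0],0],[[-10,0,0],0],[[0,0,0],0],[[0,0,0],0]]'
python3 - <<'E'
from h import *
o=get_obs(); p,d=camera("wrist"); cv2.imwrite("pics/w4.png",p[:,:,::-1])
K,T=wristT(o); Q=cloud(K,T,d).reshape(-1,3);Rm=R.from_rotvec(o["eef_rot"]).as_matrix(); print(o["ee_pos"],"yaw",np.degrees(np.arctan2(Rm[1,0],Rm[0,0])))
m=(abs(Q[:,0]-o["ee_pos"][0]-30)<20)&(abs(Q[:,1]+3)<160)
F=Q[m&(abs(Q[:,2]-(o["ee_pos"][2]-50))<5)]; 
if len(F)>20:
    print("face",len(F),np.percentile(F,[1,50,99],axis=0).round(1)); 
    f=F[(abs(F[:,1])>25)]; l=cv2.fitLine(f[:,:2].astype(np.float32),cv2.DIST_HUBER,0,.1,.1).ravel();print(l,np.degrees(np.arctan(-l[0]/l[1])))
B=Q[(Q[:,2]>73)&(Q[:,2]<79)&(Q[:,0]>590)&(Q[:,0]<660)&(abs(Q[:,1]+6)<130)]
for y0 in range(-120,130,30):
    b=B[abs(B[:,1]-y0)<12]
    if len(b)>10: print(y0,len(b),np.percentile(b[:,0],[2,50,98]).round(1))
E
```

```text
time_s: 13.55
ee_pos: [419.0, 145.7, 119.6]
eef_rot: [-2.218, -2.225, 0.001]
contact_force: [1.1, -0.1, -2.5]
finger_gap: 29.6
time_s: 14.35
ee_pos: [419.4, -2.4, 119.7]
eef_rot: [-2.22, -2.222, 0.0]
contact_force: [0.1, 0.9, -2.8]
finger_gap: 29.8
[419.38080738  -2.42473602 119.67906571] yaw 90.05218356881866
```

View pics/w4.png

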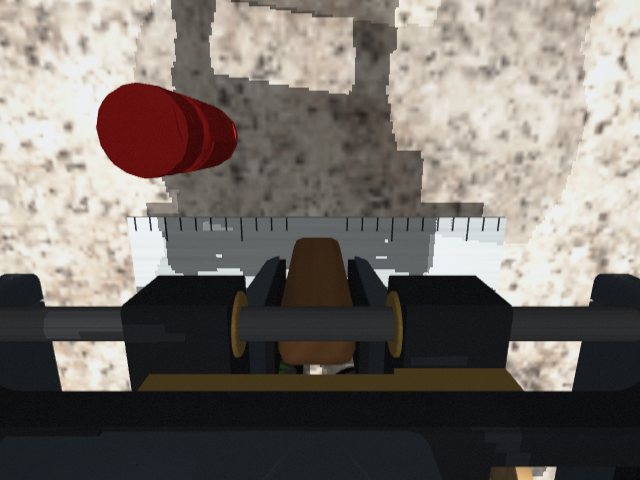

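```bash
python3 -m creep '[[[0,10,7],0],[[0,15,10],0],[[0,12,8],0],[[0,6,2.5],0],[[0,4,0],0],[[0,4,0],0],[[0,4,0],0],[[0,4,0],0],[[0,4,0],0],[[0,4,0],0]]'
python3 -m creep '[[[0,4,0],0],[[0,4,0],0],[[0,4,0],0],[[0,4,0],0],[[0,4,0],0],[[0,4,0],0],[[0,4,0],0],[[0,4,0],0],[[0,4,0],0],[[0,4,0],0]]'
```

```text
time_s: 15.4
ee_pos: [486.5, -2.6, 92.3]
eef_rot: [-2.221, -2.222, 0.0]
contact_force: [-2.1, -0.5, 0.5]
finger_gap: 30.0
time_s: 16.4
ee_pos: [527.1, -2.6, 92.2]
eef_rot: [2.221, 2.222, 0.0]
contact_force: [-2.6, -0.3, -2.9]
finger_gap: 29.8
```

```bash
python3 - <<'E'
from h import *
p,d=camera("scene"); cv2.imwrite("pics/s5.png",cv2.resize(p[200:320,220:420,::-1],(800,480)))
p,d=camera("top"); cv2.imwrite("pics/t5.png",cv2.resize(p[180:300,220:420,::-1],(800,480)))
E
```

```text
(no output)
```

View pics/s5.png

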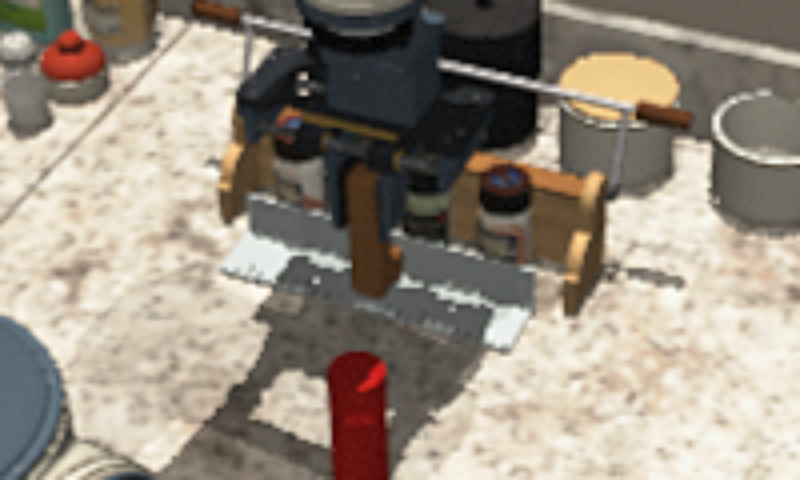

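View pics/t5.png

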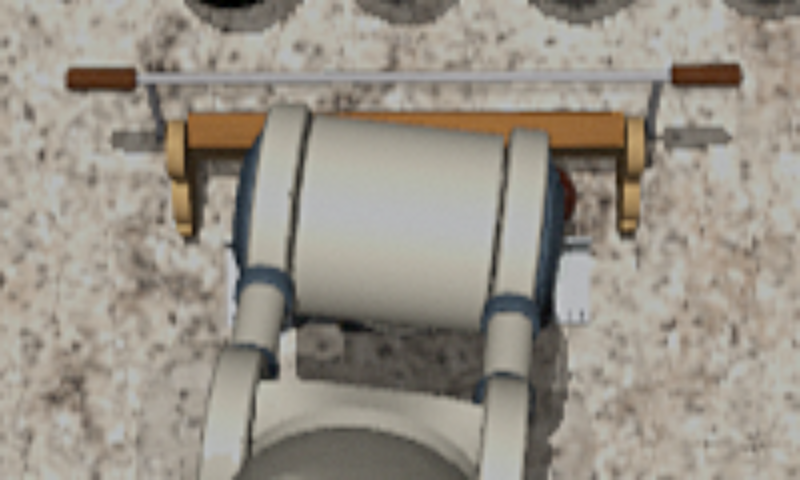

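```bash
python3 -m creep '[[[0,3,0],0],[[0,3,0],0],[[0,2,0],0],[[0,2,0],0],[[0,2,0],0],[[0,1,0],0]]'
python3 -m creep '[[[0,1,0],0],[[0,1,0],0],[[0,0,0],0]]'
```

```text
time_s: 17.1
ee_pos: [539.9, -2.6, 92.2]
eef_rot: [2.221, 2.222, 0.0]
contact_force: [-1.9, -0.2, -3.2]
finger_gap: 29.7
time_s: 17.4
ee_pos: [541.8, -2.6, 92.2]
eef_rot: [2.221, 2.222, 0.0]
contact_force: [-1.9, -0.1, -2.3]
finger_gap: 30.1
```

```bash
python3 -m creep '[[[0,1,0],0],[[0,1,0],0],[[0,0,0],0]]'
python3 -m creep '[[[0,0.7,0],0],[[0,0,0],0]]'
python3 -m creep '[[[0,0.7,0],0],[[0,0,0],0]]'
```

```text
time_s: 17.7
ee_pos: [543.9, -2.6, 92.2]
eef_rot: [2.22, 2.222, 0.001]
contact_force: [-1.6, -0.3, -2.6]
finger_gap: 30.2
time_s: 17.9
ee_pos: [544.3, -2.6, 92.2]
eef_rot: [-2.221, -2.222, -0.0]
contact_force: [-3.8, -0.2, -2.1]
finger_gap: 29.8
time_s: 18.1
ee_pos: [544.6, -2.6, 92.2]
eef_rot: [-2.22, -2.222, 0.001]
contact_force: [-5.6, -1.0, 1.6]
finger_gap: 29.6
```

Contact force is rising at the predicted position (544.5), so I press a little more.

```bash
python3 -m creep '[[[0,0.7,0],0],[[0,0,0],0]]'
python3 -m creep '[[[0,0.7,0],0],[[0,0,0],0]]'
python3 -m creep '[[[0,0.7,0],0],[[0,0,0],0]]'
python3 - <<'E'
from station import get_obs
print(get_obs()["torque"])
E
```

```text
time_s: 18.3
ee_pos: [544.7, -2.6, 92.1]
eef_rot: [-2.22, -2.221, 0.002]
contact_force: [-8.1, -1.1, 2.9]
finger_gap: 29.6
time_s: 18.5
ee_pos: [544.8, -2.5, 92.0]
eef_rot: [-2.219, -2.221, 0.003]
contact_force: [-12.1, -1.0, 4.2]
finger_gap: 29.9
time_s: 18.7
ee_pos: [545.0, -2.5, 92.0]
eef_rot: [-2.218, -2.22, 0.004]
contact_force: [-13.7, -1.6, 6.8]
finger_gap: 30.3
[-0.16958231  2.64926678 -0.02088994]
```

```bash
python3 -m creep '[[[0,-5,0],0],[[0,-5,0],0],[[0,-10,0],0],[[0,-20,0],0],[[0,-25,0],0],[[0,-25,-5],0],[[0,-20,-5],0],[[0,-15,-5],0],[[0,0,0],0]]'
python3 - <<'E'
from h import *
p,d=camera("scene"); cv2.imwrite("pics/s6.png",cv2.resize(p[200:320,220:420,::-1],(800,480)))
p,d=camera("top"); cv2.imwrite("pics/t6.png",cv2.resize(p[180:300,220:420,::-1],(800,480)))
E
```

```text
time_s: 19.6
ee_pos: [420.3, -2.6, 107.8]
eef_rot: [-2.221, -2.222, 0.0]
contact_force: [0.3, -0.6, -1.3]
finger_gap: 29.9
```

View pics/s6.png

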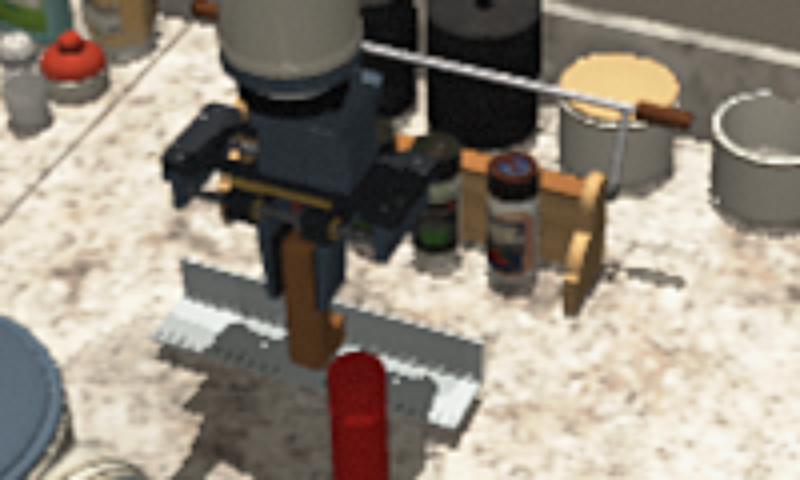

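View pics/t6.png

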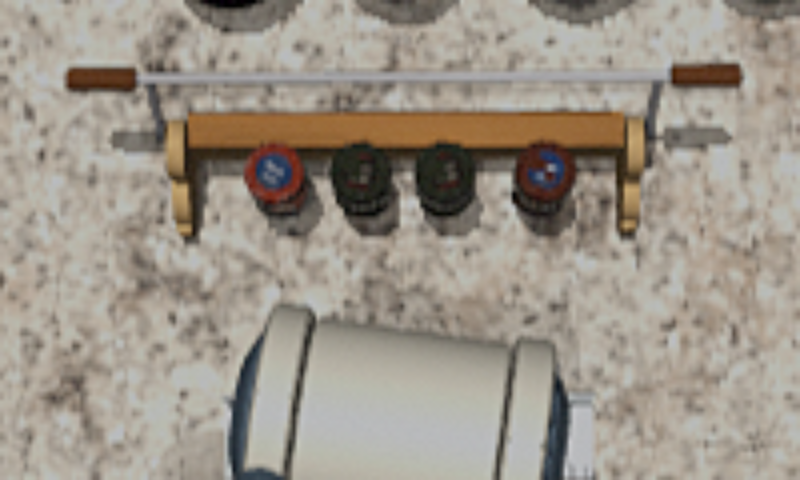

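The jars stand in line with their caps touching the board's top edge in the top view. Next I put the ruler back.

```bash
python3 -m creep '[[[10,0,0],0],[[20,0,0],0],[[30,0,0],0],[[30,0,0],0],[[30,0,0],0],[[30,0,0],0],[[30,0,0],0],[[30,0,0],0],[[20,0,0],0],[[10,0,0],0]]'
python3 -m creep '[[[5,0,0],0],[[0,0,8],0],[[0,0,6],0],[[0,0,2],0],[[0,0,0],0],[[0,0,1],0],[[0,0,0],0]]'
```

```text
time_s: 20.7
ee_pos: [422.2, 239.7, 107.0]
eef_rot: [2.219, 2.224, 0.001]
contact_force: [-0.0, 0.2, -2.6]
finger_gap: 29.8
time_s: 21.4
ee_pos: [422.0, 242.1, 90.3]
eef_rot: [2.221, 2.222, 0.0]
contact_force: [-0.0, 0.0, -2.5]
finger_gap: 29.9
```

```bash
python3 -m creep '[[[0,0,0.5],0],[[0,0,0],0]]'
python3 -m creep '[[[0,0,0],0],[[0,0,0],0],[[0,0,0],0],[[0,0,0],0],[[0,0,-5],0],[[0,0,-20],0],[[0,0,-35],0],[[0,0,-35],0],[[0,0,-35],0],[[0,0,0],0]]' 60 20
python3 - <<'E'
from h import *
p,d=camera("top"); cv2.imwrite("pics/t7.png",p[:,:,::-1]);K,T=fixed("top");P=cloud(K,T,d).reshape(-1,3)
C=P[(P[:,2]>100)&(P[:,2]<110)&(P[:,0]>560)&(P[:,0]<625)]
for y in(80,24,-31,-97):
    c=C[abs(C[:,1]-y)<25]; print(y,len(c),c.mean(0).round(1),(c.min(0)+c.max(0)).round(1)/2)
E
```

```text
time_s: 21.6
ee_pos: [422.0, 242.3, 89.8]
eef_rot: [2.221, 2.222, 0.0]
contact_force: [0.7, 0.4, -2.0]
finger_gap: 29.6
time_s: 22.6
ee_pos: [423.8, 243.1, 224.1]
eef_rot: [2.219, 2.22, 0.01]
contact_force: [0.6, 0.2, -1.2]
finger_gap: 59.9
80 158 [595.7  79.8 105.1] [595.5   80.25 105.05]
24 159 [596.5  23.9 105.3] [596.3   24.45 105.1 ]
-31 162 [595.8 -31.4 105.7] [596.   -31.45 105.15]
-97 157 [594.9 -96.7 105.5] [595.55 -96.55 105.1 ]
```

View pics/t7.png

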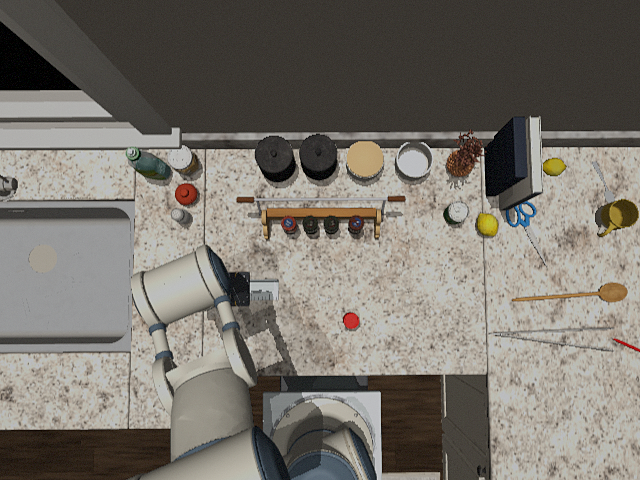

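```bash
python3 -m creep '[[[0,0,-5],8],[[0,0,-5],8.3],[[0,0,0],8.3],[[0,0,0],8.3],[[0,0,0],8.3],[[0,0,0],8.3],[[0,0,0],8.3],[[0,0,0],8.3],[[0,0,0],8.3],[[0,0,0],8.3]]'
python3 -m creep '[[[0,0,0],7.2],[[0,0,0],0],[[25,6,0],0],[[25,6,0],0],[[25,6,0],0],[[25,7,0],0],[[25,7,0],0],[[25,7,0],0],[[25,7,0],0],[[10,3,0],0]]'
python3 -m creep '[[[0,0,0],0],[[0,0,0],0]]' 50 20
python3 - <<'E'
from h import *
o=get_obs(); p,d=camera("wrist"); cv2.imwrite("pics/w8.png",p[:,:,::-1]); K,T=wristT(o); P=cloud(K,T,d)
Q=P.reshape(-1,3); print(o["ee_pos"],R.from_rotvec(o["eef_rot"]).as_matrix().round(3)[0])
hsv=cv2.cvtColor(p,cv2.COLOR_RGB2HSV)
m=(P[...,2]>125)&(P[...,2]<160)&(abs(P[...,0]-651)<60)&(P[...,1]>120)&(P[...,1]<240)
s=P[m]; print(len(s)); 
for a in range(120,240,15):
    t=s[(s[:,1]>=a)&(s[:,1]<a+15)]
    if len(t)>5: print(a,len(t),np.median(t,axis=0).round(1),np.ptp(t[:,0]).round(1),t[:,1].max().round(1))
E
```

```text
time_s: 23.65
ee_pos: [421.3, 242.1, 228.8]
eef_rot: [3.135, 0.192, -0.003]
contact_force: [0.3, 0.1, -1.0]
finger_gap: 60.5
time_s: 24.65
ee_pos: [608.5, 193.0, 228.8]
eef_rot: [3.141, 0.008, -0.001]
contact_force: [-0.2, 0.4, -0.7]
finger_gap: 59.9
time_s: 24.85
ee_pos: [606.0, 194.0, 229.3]
eef_rot: [3.141, 0.006, -0.002]
contact_force: [1.0, -0.5, -0.4]
finger_gap: 50.6
[605.9985863  193.95485781 229.25943981] [ 1.     0.004 -0.001]
864
150 7 [644.  161.3 125.7] 0.7 162.4
180 129 [655.6 192.9 149.6] 15.8 195.0
195 528 [651.7 202.6 150.2] 15.8 210.0
210 200 [652.1 212.7 148.5] 15.1 215.6
```

View pics/w8.png

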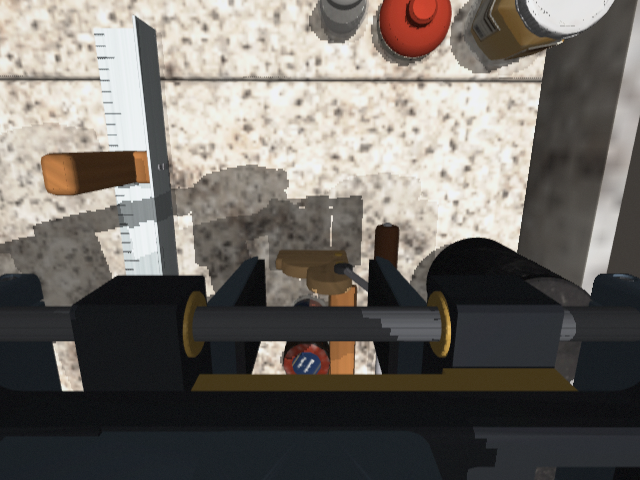

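```bash
python3 -m creep '[[[15,3,0],0],[[16,4,0],0],[[15,0,0],0],[[0,0,15],0],[[0,0,25],0],[[0,0,20],0],[[0,0,0],0],[[0,0,0],0]]' 50 8
python3 - <<'E'
import numpy as np
f=np.linspace(1.92,-0.21,23); x=-69*np.cos(f); z=69*np.sin(f)
print(list(zip(np.diff(x).round(1),(-np.diff(z)).round(1))))
E
```

```text
time_s: 25.7
ee_pos: [652.6, 187.3, 170.4]
eef_rot: [-3.142, -0.005, 0.0]
contact_force: [0.1, 0.5, 0.6]
finger_gap: 50.2
[(np.float64(-6.4), np.float64(-2.0)), (np.float64(-6.5), np.float64(-1.4)), (np.float64(-6.6), np.float64(-0.7)), (np.float64(-6.7), np.float64(-0.1)), (np.float64(-6.7), np.float64(0.6)), (np.float64(-6.6), np.float64(1.2)), (np.float64(-6.4), np.float64(1.8)), (np.float64(-6.2), np.float64(2.5)), (np.float64(-5.9), np.float64(3.0)), (np.float64(-5.6), np.float64(3.6)), (np.float64(-5.2), np.float64(4.1)), (np.float64(-4.8), np.float64(4.6)), (np.float64(-4.4), np.float64(5.1)), (np.float64(-3.8), np.float64(5.5)), (np.float64(-3.3), np.float64(5.8)), (np.float64(-2.7), np.float64(6.1)), (np.float64(-2.1), np.float64(6.3)), (np.float64(-1.5), np.float64(6.5)), (np.float64(-0.9), np.float64(6.6)), (np.float64(-0.2), np.float64(6.7)), (np.float64(0.4), np.float64(6.7)), (np.float64(1.1), np.float64(6.6))]
```

```bash
python3 -m creep '[[[0,0,10],0],[[0,0,10],0],[[0,0,7.5],0],[[0,0,0],0]]'
python3 -m creep '[[[0,0,0],0],[[0,0,0],0],[[0,0,0],0],[[0,0,0],0],[[0,0,0],0],[[0,0,0],0],[[0,0,0],0],[[0,0,0],0],[[0,0,0],0]]' 8 8
```

```text
time_s: 26.1
ee_pos: [652.3, 186.7, 140.8]
eef_rot: [3.141, 0.004, -0.003]
contact_force: [-0.5, -0.1, -0.0]
finger_gap: 49.9
time_s: 27.0
ee_pos: [652.6, 186.9, 142.3]
eef_rot: [3.142, 0.004, -0.001]
contact_force: [-6.6, 0.2, 4.9]
finger_gap: 15.8
```

```bash
python3 -m creep '[[[-6.4,0,-2],0],[[-6.5,0,-1.4],0],[[-6.6,0,-0.7],0],[[-6.7,0,-0.1],0],[[-6.7,0,0.6],0],[[-6.6,0,1.2],0],[[-6.4,0,1.8],0],[[-6.2,0,2.5],0],[[-5.9,0,3],0],[[-5.6,0,3.6],0]]'
```

```text
time_s: 28.0
ee_pos: [588.8, 186.7, 133.3]
eef_rot: [3.142, 0.004, -0.0]
contact_force: [1.8, 0.4, 1.7]
finger_gap: 15.3
```

```bash
python3 -m creep '[[[-5.2,0,4.1],0],[[-4.8,0,4.6],0],[[-4.4,0,5.1],0],[[-3.8,0,5.5],0],[[-3.3,0,5.8],0],[[-2.7,0,6.1],0]]'
python3 - <<'E'
from h import *
p,d=camera("scene"); cv2.imwrite("pics/s9.png",cv2.resize(p[180:320,200:420,::-1],(800,509)))
E
```

```text
time_s: 28.6
ee_pos: [565.0, 186.6, 102.0]
eef_rot: [3.142, 0.004, -0.0]
contact_force: [2.3, 1.3, 1.7]
finger_gap: 15.5
```

View pics/s9.png

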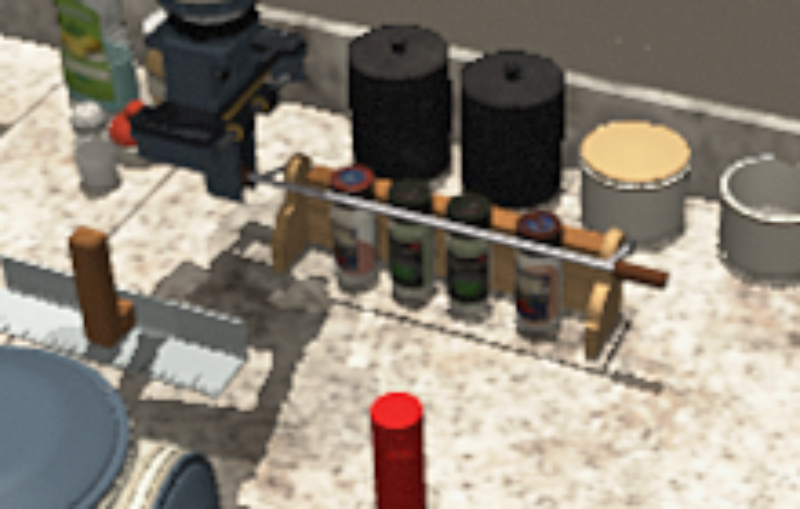

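```bash
python3 -m creep '[[[-2.1,0,6.3],0],[[-1.5,0,6.5],0],[[-0.9,0,6.6],0],[[-0.2,0,6.7],0],[[0.4,0,6.7],0],[[0.7,0,4.5],0],[[0.4,0,2.1],0],[[0,0,0],0]]'
```

```text
time_s: 29.45
ee_pos: [560.7, 186.6, 61.9]
eef_rot: [3.141, 0.004, -0.005]
contact_force: [-5.8, 2.0, -3.3]
finger_gap: 15.8
```

```bash
python3 -m creep '[[[0,0,0],0],[[0,0,0],0],[[0,0,0],0],[[0,0,-5],0],[[0,0,-15],0],[[0,0,-25],0],[[0,0,-10],0],[[0,0,0],0]]' 40 8
python3 -m creep '[[[0,0,0],0],[[0,0,0],0],[[0,0,0],0],[[0,0,0],0],[[0,0,0],0],[[0,0,0],0]]' 0 10
python3 - <<'E'
from h import *
p,d=camera("scene"); cv2.imwrite("pics/s10.png",cv2.resize(p[180:320,200:420,::-1],(800,509)))
p,d=camera("top"); K,T=fixed("top");P=cloud(K,T,d); cv2.imwrite("pics/t10.png",cv2.resize(p[180:300,220:420,::-1],(800,480)))
Q=P.reshape(-1,3); s=Q[(Q[:,1]<-175)&(Q[:,1]>-220)&(Q[:,0]>535)&(Q[:,0]<590)&(Q[:,2]>40)]; print(len(s),s.mean(0),np.percentile(s[:,2],[50,90]))
E
```

```text
time_s: 30.25
ee_pos: [563.0, 186.8, 119.7]
eef_rot: [-3.141, -0.004, -0.005]
contact_force: [0.3, 0.1, -0.4]
finger_gap: 39.8
time_s: 30.85
ee_pos: [562.0, 186.6, 117.9]
eef_rot: [3.142, 0.004, -0.0]
contact_force: [0.0, -0.0, -0.5]
finger_gap: 0.5
87 [ 559.25937774 -197.18382836   74.9219267 ] [75.43067613 79.63717606]
```

View pics/s10.png

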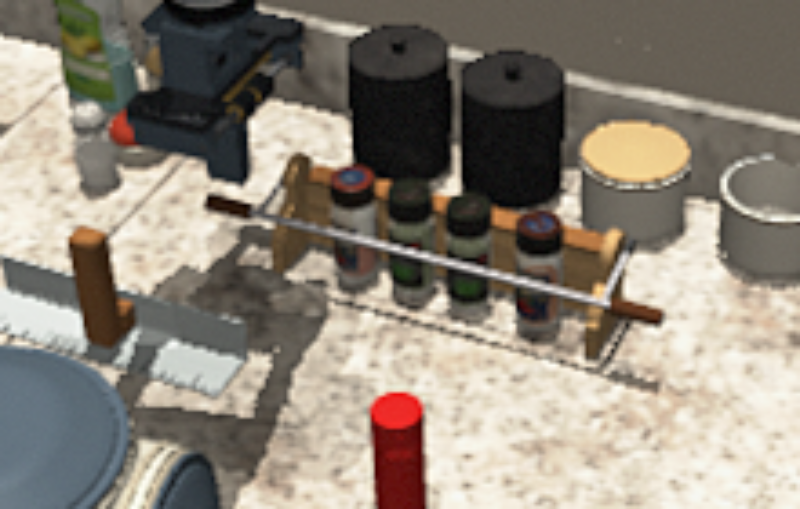

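View pics/t10.png

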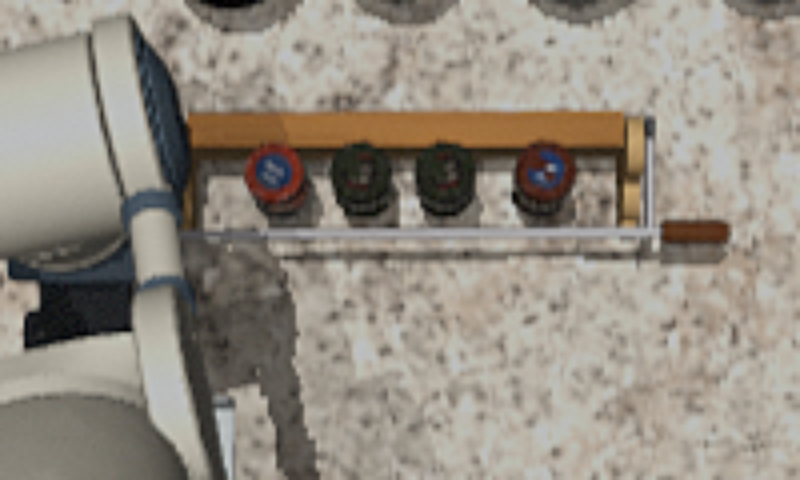

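```bash
python3 -m creep '[[[-1,0,10],0],[[0,0,8],0],[[0,0,4],0],[[0,0,2],0],[[0,0,0],0]]'
python3 -m creep '[[[0,0,1.5],0],[[0,0,0],0]]'
python3 -m creep '[[[0,0,1.5],0],[[0,0,0],0]]'
python3 -m creep '[[[0,0,1],0],[[0,0,0],0]]'
```

```text
time_s: 31.45
ee_pos: [560.9, 186.6, 93.7]
eef_rot: [3.141, 0.004, -0.001]
contact_force: [0.3, -0.4, 0.1]
finger_gap: 0.4
time_s: 31.65
ee_pos: [561.2, 186.7, 92.7]
eef_rot: [-3.142, -0.004, -0.001]
contact_force: [0.6, -0.2, 0.3]
finger_gap: 0.4
time_s: 31.85
ee_pos: [561.2, 186.7, 91.1]
eef_rot: [-3.142, -0.004, -0.0]
contact_force: [0.6, -0.5, 0.8]
finger_gap: 0.6
time_s: 32.05
ee_pos: [561.2, 186.7, 90.6]
eef_rot: [-3.141, -0.004, -0.001]
contact_force: [-2.6, -1.7, 8.7]
finger_gap: 0.4
```

```bash
python3 -m creep '[[[0,0,1],0],[[0,0,0],0],[[0,0,0],0]]'
python3 -m creep '[[[0,0,0.7],0],[[0,0,0],0],[[0,0,0],0]]'
```

```text
time_s: 32.35
ee_pos: [561.3, 186.7, 90.3]
eef_rot: [-3.141, -0.004, -0.002]
contact_force: [-5.1, -2.0, 21.8]
finger_gap: 0.6
time_s: 32.65
ee_pos: [561.4, 186.7, 90.2]
eef_rot: [-3.141, -0.004, -0.002]
contact_force: [-7.3, -2.0, 30.4]
finger_gap: 0.5
```

```bash
python3 -m creep '[[[0,0,-3],0],[[0,0,-15],0],[[0,0,-30],0],[[0,0,-40],0],[[-20,0,-30],0],[[-25,-20,0],0],[[-25,-25,0],0],[[-25,-25,0],0],[[0,0,0],0],[[0,0,0],0]]'
python3 -m creep '[[[-25,-25,0],0],[[-25,-25,0],0],[[-25,-15,0],0],[[-25,-10,0],0],[[-25,0,0],0],[[0,0,0],0],[[0,0,0],0]]'
python3 - <<'E'
from h import *
p,d=camera("scene"); cv2.imwrite("pics/s11.png",cv2.resize(p[180:320,200:420,::-1],(800,509)))
p,d=camera("top"); K,T=fixed("top");P=cloud(K,T,d); cv2.imwrite("pics/t11.png",p[:,:,::-1])
Q=P.reshape(-1,3)
for s in (-197,185):
    q=Q[(abs(Q[:,1]-s)<22)&(Q[:,0]>535)&(Q[:,0]<590)&(Q[:,2]>40)]; print(len(q),q.mean(0).round(1),np.percentile(q[:,2],[50,90]).round(1))
C=Q[(Q[:,2]>100)&(Q[:,2]<110)&(Q[:,0]>560)&(Q[:,0]<625)]
for y in(80,24,-31,-97):
    c=C[abs(C[:,1]-y)<25]; print(y,len(c),c.mean(0).round(1))
a=cv2.imread("pics/top0.png"); b=cv2.imread("pics/t11.png")
for n,(u,v) in dict(tin=(457,212),lemon=(487,225),salt=(180,215),timer=(187,194),red=(351,321)).items():
    print(n,np.abs(a[v-15:v+15,u-15:u+15].astype(int)-b[v-15:v+15,u-15:u+15]).mean().round(2))
E
```

```text
time_s: 33.65
ee_pos: [465.6, 256.8, 206.5]
eef_rot: [3.142, 0.006, 0.0]
contact_force: [-0.6, -0.1, 0.4]
finger_gap: 0.3
time_s: 34.35
ee_pos: [341.5, 331.0, 206.6]
eef_rot: [-3.141, -0.004, -0.001]
contact_force: [1.0, 0.2, 0.2]
finger_gap: 0.7
98 [ 560.7 -196.9   70. ] [70.1 75.5]
99 [560.4 185.1  70.7] [70.3 75.7]
80 165 [595.7  80.4 105.2]
24 159 [596.3  24.1 105.2]
-31 160 [595.9 -31.  105.2]
-97 159 [595.9 -96.4 105.3]
tin 4.76
lemon 4.79
salt 6.14
timer 4.42
red 10.27
```

View pics/s11.png

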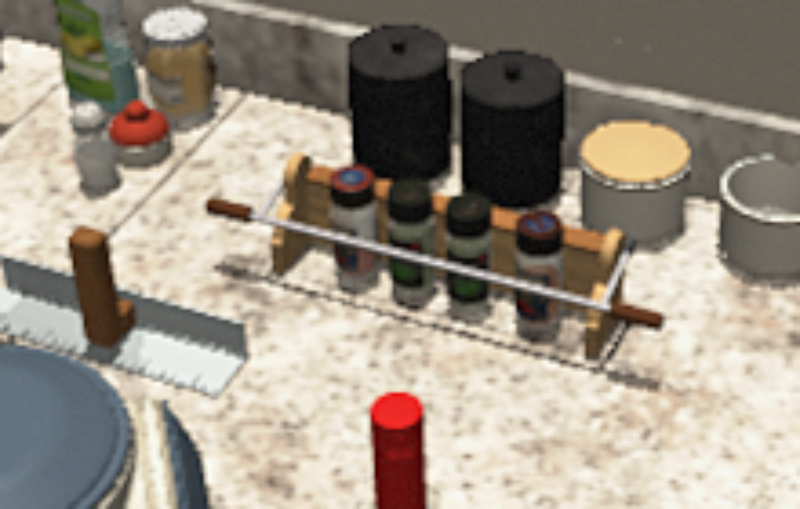

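View pics/t11.png

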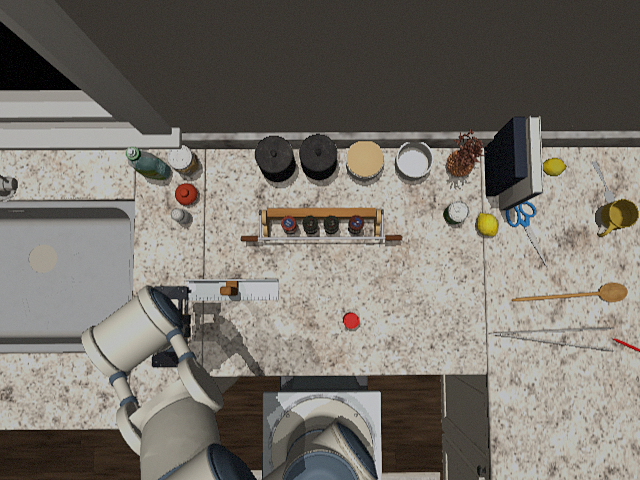

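The pictures show the rail down in front of four upright jars, the ruler standing clear, and nothing else moved. I'm handing in.

```bash
python3 -c "
from station import arm
print(arm.sign_off())"
```

```text
the job is handed in; nothing more can be done
None
```

The job is done and handed in, at about 34.5 s on the robot's clock:
- **Jar and row:** I stood the stray jar in the gap, then pushed the row back with the ruler until it stopped, at about 14 N.
- **Ruler:** It is back near its first place, about 110 mm or more ahead of the rack.
- **Rail:** I swung it over by its left sleeve and pressed it onto its stop, at about 30 N.

**Last checks:**
- All four caps are at x ≈ 596 mm, within 0.6 mm of each other. Their height of 105 mm shows the jars are upright.
- Both rail sleeves read the same, x ≈ 560.5 mm with their tops near 70 mm, which matches the rail being shut.
- The tin, salt, lemon, timer and red jar look unmoved. The red jar's patch of the picture changed most, which I put down to the arm's shadow.

**Disagreements:** The top and wrist cameras differed by about 3 to 5 mm in y, so I placed the jar using positions measured relative to the rack within each camera. After the first swing the rail was about 4 mm short of shut, and the final press closed it.

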